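# Fit a filter cartridge into a worktop water filter's quick coupler

## Task

Fit the cartridge with the blue bands to the worktop water filter: pull the coupler's metal sleeve back to its stop so that it stays back by itself, then push the cartridge's plug straight in, fully home, so that the sleeve springs forward and locks it. In the tray only the plug can be gripped, so the cartridge has to be put down on the worktop and taken again by its body. Leave the orange-banded cartridge, the glass, the mug, the timer and the measuring spoon where they are.

Things in the scene. Friction and masses are not known exactly. Their poses are not given: they have to be found in the camera images.
- blue_filter_mid (a point): Centre of the body of the loose white cartridge with blue bands (80 to 170 g): a rounded square bar 44 x 44 mm across, 95 mm long along its y; z up as it lies. Its plug points along its -y. It starts in either bay of the tray, body sunk between the walls (no room for fingers), only the plug free. Lying on the worktop its axis is 22 mm up; it does not roll.
- blue_filter_shoulder (a point): Shoulder of the blue cartridge: centre of the front face of its flange (diameter 36, 5 mm thick), on the axis, 59.5 mm from blue_filter_mid along -y; same axes. From here the smooth blue plug runs 28 mm on along -y: diameter 20, chamfered tip, a groove 13 mm across from 7.5 to 16.5 mm. Behind the flange a 7 mm neck of diameter 26 joins the body. Grip the plug firmly: the body is heavier.
- blue_filter: The blue-banded cartridge as a whole; origin in the middle of the underside of its body, 22 mm below blue_filter_mid; same axes.
- orange_filter_mid (a point): Centre of the body of the other cartridge: the same shape and size, but with orange bands and plug, in the tray's other bay. Not to be used.
- pulp_tray: Fixed pulp tray, 160 (x) x 176 (y) x 50 mm; origin under its centre. Bays at x = -36 and +36 mm, 50 mm wide, walls 50 mm high. A cartridge in a bay lies along y, body centre at y = +27.5, axis 30 mm up, plug pointing to the tray's -y (to the robot's right). Walls end at y = -22 mm; from there to y = -88 is a finger well (floor 4, rim 8 mm high) round the plugs, whose middles are at y = -46.
- water_filter: Fixed worktop water filter, light grey base 108 (x) x 240 mm (y = -117 to +123), 16 mm high; coupler_mouth lies at y = +15, z = 62 mm of it, same axes. White head block 70 mm wide, 84 mm high, from y = -54 to -112 mm. Coupler in front of the head. A rest 36 mm wide, 38 mm high at y = 88 to 102 mm will stand 2 mm under the seated cartridge's tail.
- coupler_mouth (a point): Centre of the coupler's mouth, 62 mm above the worktop. The coupler's axis is level; the mouth faces +y of this point (to the robot's left), z up, and the plug goes in along -y. The mouth is a funnel of 29 mm narrowing in 4 mm to a bore of 22 mm. A seated cartridge has its shoulder against the mouth and its body's centre 59.5 mm before it on the axis.
- sleeve_mid (a point): Centre, on the axis, of the coupler's ribbed metal sleeve: diameter 44, 30 mm long, axes as coupler_mouth. It moves with the sleeve; with the sleeve forward it is 18.5 mm behind the mouth. Behind the sleeve are 24 mm of thinner tube (diameter 30), then a nut (diameter 43) and the head block.
- sleeve (a joint): Sleeve pulled back along -y of coupler_mouth: 0 forward to 0.012 m at its stop, spring 3 to 6 N. Empty, pulled to its stop and let go, it stays back at about 7 mm; pulled under 9 mm, it springs forward. While it is forward a plug is stopped 9 mm inside the mouth. While it stays back, a plug pushed in to its shoulder (3 to 8 N) trips it: it springs to 0 and locks the plug with 1.5 mm end play.
- glass: Small clear glass, diameter 49, 62 mm high; origin under its centre. Bystander.
- mug: White mug, red inside, 62 x 92 x 51 mm; origin at its underside. Bystander.
- timer: Kitchen timer, diameter 63, 44 mm high, red dial on a cream base; origin under its centre. Bystander.
- spoon: Steel measuring spoon, 37 x 119 x 16 mm, lying in front of the mug; origin at its underside. Bystander.

How it is judged:
By the outcome, as a careful person would: the job done as asked, in the order asked, and still so for the second after the job is handed in, with the robot touching nothing.
It also fails if it takes over 64 s, if anything falls off the work surface, if the arm or the gripper's body presses on something with over 40 N, if the wrist force passes 120 N, or if a joint passes its speed limit or range.

## Robot

A 6-joint arm with a two-finger parallel gripper is mounted at the origin on a cart in front of the work surface, level with it; the furniture and walls round the work are solid. World frame = base frame: x ahead of the robot, y to its left, z up, the work surface at z = 0. Lengths are in m, angles in rad, forces in N, time in s.
With the tool pointing down it reaches from about 0.375 to 0.975 m from the base axis. Payload 3.8 kg.
Tool frame: the origin (TCP) lies on the centre line of the jaws, within the pads' length; the fingertips stand 22 mm ahead of it and the grasp point (between the pads) lies 3 mm ahead of it; x points along the fingers, y is the direction in which the jaws open and shut, and the axes are right-handed (so a half turn about x gives the same grasp; the last joint's range is limited). The gripper opens to 85 mm and grips with 20 to 120 N. Pads are 22 mm wide; open, the fingers measure 114 mm over their backs; the gripper's body (76 mm by 85 mm) begins 54 mm behind the grasp point. The pads swing forward as they close: fully open they stand 13 mm farther back than shut.
Start: joints at [-1.367, 0.264, 1.604, -0, 1.274, -0.037], TCP at [0.161, -0.656, 0.253] pointing down, gripper open.
Joint ranges: [-2.63, 2.63], [-0.94, 2.18], [0.31, 2.57], [-1.31, 4.45], [0, 2.66], [-2.55, 2.55]. Speed limits (rad/s): [2.57, 2.57, 3.14, 3.14, 3.14, 3.14].

## Interface

Orientations are given as a rotation vector (axis times angle).
In Python, from workcell import monitor, eyes, finish_job gives the robot as it stands. The module is installed in compiled form; this text tells all that it offers.
- The arm moves only by the tool play_rows, never from a script. Its argument "deltas" is a list of rows, each an object of numbers: "wx", "wy", "wz": the turn, a rotation vector about the world's x, y, z in degrees; "x", "y", "z": the shift along the world's x, y, z in mm; "fingers": the closure, from -1 (fully open) to 1 (shut), so that 0 is half open. A call has 1 to 20 rows; each row is the pose to reach, as a shift and turn from the pose commanded when the call began; what a row does not reach only later rows make up. A row lasts 1/8 s, in which the tool goes at most 62.5 mm and 10.7 degrees, less where a joint would pass 70% of its speed; a pose out of reach is approached as far as the arm can. A call with a gripper value outside its range is refused whole. The fingers move at their own pace and stop on an object; "grip_force" is the grip in N (left out, the last holds). Time passes only in rows, so rows that repeat a pose let the fingers close. It gives the time, the measured TCP pose, the force and the opening at its end, in the units of the state.
- monitor.read_state(): the state, without advancing time (a new reading comes with each control period).
- eyes.read_camera(name): name is "scene" or "top"; returns a dict with "frame" (420x560x3 uint8, red, green, blue), "depth" (420x560 float32, m along the optical axis (not along the pixel's ray), 0 where there is no reading), "K" (3x3 intrinsics, pixels), "k1" (the pictures are not rectified: a ray, as slopes to the right and down, at radius r is drawn at 1 + k1 r^2 times it, then the intrinsics apply), "view" (4x4, takes a point from world to camera coordinates). Camera axes: x right, y down, z forward; pixel columns grow to the right and rows downward; lengths in m; the calibration is good to about 2 mm. A picture is of the moment at which its call begins.
- finish_job(): hands the job in, once; it reports no verdict.
The state is a dict: "time": time; "q": joint angles; "joint_vel": joint speeds; "joint_torque": joint torques, N m; "tool_pos": TCP position; "tcp_rot": TCP orientation; "wrist_force": force on the tool from outside, world axes, zero at the start; "torque": the same for the moment, N m; "width": opening from 0.0 (shut) to 1.0 (fully open).
Only numpy, scipy, OpenCV 4.12 (cv2) and the standard library are available. Lean on these libraries where they do the work, as an engineer would, in place of code of your own. Each camera call takes 0.05 s, during which the arm holds its last target.

## Working session

There is one attempt and no reset: what is moved stays moved. The work goes in short steps, Python scripts to look and compute and a tool call to move; the robot and the scene stay as the last step left them, time stands still between calls to the robot, and variables do not carry over. Pictures are saved under pics/ and viewed, and the job is handed in when it is done.

Besides the shell and the picture viewer there is one more tool, called after "Request:" in YAML: its name, and indented under it one key for each argument. play_rows: Moves the arm, as the interface text tells. Its arguments: {"type":"object","properties":{"deltas":{"type":"array"},"grip_force":{"type":"number"}},"required":["deltas"]}

```bash
ls; mkdir -p pics
cat > h.py <<'E'
from workcell import monitor, eyes
import numpy as np, cv2
def shot(n,f):
    c=eyes.read_camera(n); cv2.imwrite('pics/'+f,cv2.cvtColor(c['frame'],cv2.COLOR_RGB2BGR)); np.savez('/tmp/'+n+'.npz',**c); return c
def pts(c):
    K=c['K'];k1=float(c['k1']);h,w=c['depth'].shape
    u,v=np.meshgrid(np.arange(w),np.arange(h))
    D=np.array([k1,0,0,0,0.])
    n=cv2.undistortPoints(np.stack([u,v],-1).reshape(-1,1,2).astype(np.float64),K,D).reshape(h,w,2)
    d=c['depth']; P=np.dstack([n*d[...,None],d]); V=c['view']
    R=V[:3,:3];t=V[:3,3]
    W=(P-t)@R
    W[d==0]=np.nan
    return W,n
def onplane(c,u,v,z):
    n=cv2.undistortPoints(np.array([[[u,v]]],float),c['K'],np.array([float(c['k1']),0,0,0,0.])).reshape(2)
    R=c['view'][:3,:3];t=c['view'][:3,3]
    o=-R.T@t; d=R.T@np.array([n[0],n[1],1.]); return o+d*(z-o[2])/d[2]
E
python3 - <<'E'
from h import *
for n in('scene','top'):
    c=shot(n,n+'1.png'); print(c['K'],c['k1'],c['view'])
s=monitor.read_state();print(s)
E
```

```text
pics
[[530.79981395   0.         279.46365517]
 [  0.         530.79981395 207.13812063]
 [  0.           0.           1.        ]] 0.048176646603008313 [[ 0.60667404 -0.79475437 -0.01766656 -0.32525887]
 [-0.37215756 -0.26430765 -0.88974166  0.26912588]
 [ 0.70245666  0.54635791 -0.45612243  0.83901605]
 [ 0.          0.          0.          1.        ]]
[[463.40102363   0.         278.62603751]
 [  0.         463.40102363 215.4056461 ]
 [  0.           0.           1.        ]] -0.04369963611656049 [[ 0.00407038 -0.99997553  0.00569001  0.00391443]
 [-0.99564907 -0.00458235 -0.09306951  0.5442019 ]
 [ 0.09309331 -0.00528642 -0.99564335  1.22550163]
 [ 0.          0.          0.          1.        ]]
{'time': 0.1, 'q': array([-1.36688735e+00,  2.64709967e-01,  1.60527384e+00,  3.66702103e-06,
        1.27370764e+00, -3.68716370e-02]), 'joint_vel': array([-0.00047117, -0.00168478, -0.00254936, -0.00066916, -0.00099284,
        0.00090041]), 'joint_torque': array([-4.20571882e-05, -5.16708612e+01, -3.68590271e+01, -4.26104737e-05,
        6.31132774e-03,  1.78498419e-05]), 'tool_pos': array([ 0.16085031, -0.65490122,  0.25204516]), 'tcp_rot': array([ 2.09428352,  0.25558395, -2.09464553]), 'wrist_force': array([ 0.90397789,  0.10741757, -0.0850228 ]), 'torque': array([-0.03874241,  0.01078727, -0.01465188]), 'width': 0.9980608400626041}
```

View pics/scene1.png

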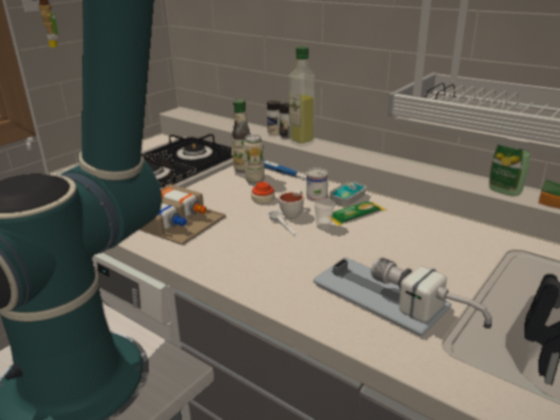

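View pics/top1.png

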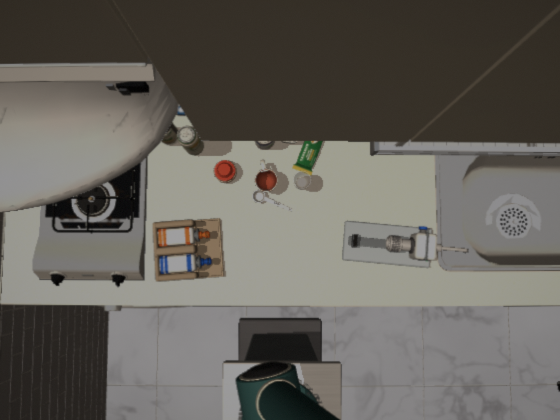

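The top view shows the tray at (188,250) with the orange cartridge in the far bay and the blue one in the near bay, its plug at (205,262). The filter is at (390,243) with its mouth facing left, and the bystanders are around (265,180). Next I measure.

Run:
```python
from h import *
c=dict(np.load('/tmp/top.npz'))
f=c['frame']
cv2.imwrite('pics/t_zoomL.png',cv2.cvtColor(cv2.resize(f[205:290,140:235],None,fx=6,fy=6,interpolation=cv2.INTER_CUBIC),cv2.COLOR_RGB2BGR))
cv2.imwrite('pics/t_zoomR.png',cv2.cvtColor(cv2.resize(f[210:275,335:475],None,fx=5.5,fy=5.5,interpolation=cv2.INTER_CUBIC),cv2.COLOR_RGB2BGR))
W,n=pts(c)
for (u,v) in [(188,225),(205,262),(175,264),(212,265),(178,236),(250,250),(400,243),(355,241),(350,230),(425,243),(305,180),(266,180),(226,170),(270,200),(90,210),(420,140),(300,60),(90,150),(500,150)]:
    print(u,v,W[v,u].round(4))
hsv=cv2.cvtColor(f,cv2.COLOR_RGB2HSV)
m=((hsv[...,0]>105)&(hsv[...,0]<125)&(hsv[...,1]>130)&(hsv[...,2]>50)).astype(np.uint8)
k,l,st,ce=cv2.connectedComponentsWithStats(m)
for i in range(1,k):
    if st[i,4]>8: print(st[i],ce[i],np.nanmedian(W[l==i],0))
```

```text
188 225 [0.5159 0.2473 0.042 ]
205 262 [0.4181 0.2012 0.0358]
175 264 [0.4126 0.2779 0.0495]
212 265 [0.4098 0.187  0.0025]
178 236 [0.4862 0.2719 0.0482]
250 250 [0.4511 0.0838 0.0038]
400 243 [ 0.4688 -0.3049  0.0866]
355 241 [ 0.4755 -0.1977  0.0365]
350 230 [ 0.5064 -0.1886  0.0112]
425 243 [ 0.4692 -0.3713  0.0816]
305 180 [ 0.6426 -0.0656  0.0175]
266 180 [0.644  0.0414 0.0064]
226 170 [0.665  0.1486 0.0397]
270 200 [0.5889 0.0301 0.0019]
90 210 [0.556  0.5164 0.031 ]
420 140 [ 0.6212 -0.2212  0.5348]
300 60 [ 0.6199 -0.0096  0.8388]
90 150 [0.5608 0.2446 0.7086]
500 150 [ 0.6545 -0.4534  0.3341]
[419 227   8   3  16] [422.4375 227.625 ] [ 0.51059818 -0.37609828  0.04915111]
[187 255   4  16  50] [188.62 262.42] [0.41799998 0.24127657 0.05047855]
[160 256   3  18  37] [161.40540541 264.35135135] [0.41231824 0.31339251 0.05042984]
[165 256   2  17  31] [165.5483871  263.32258065] [0.41501538 0.30257915 0.05003469]
[200 258  11   7  56] [205.16071429 261.07142857] [0.42075016 0.20133678 0.03551852]
```

View pics/t_zoomL.png

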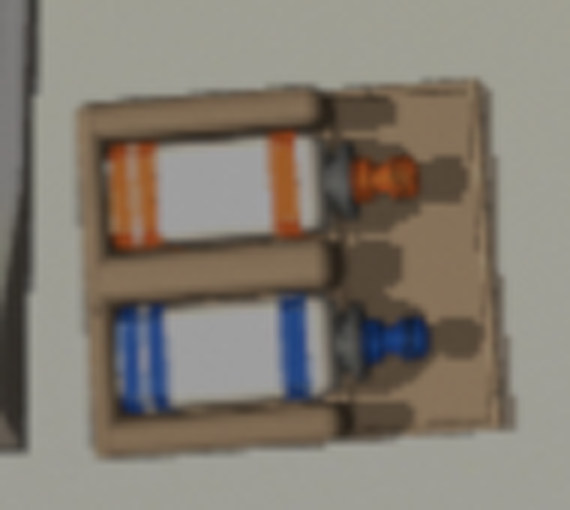

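View pics/t_zoomR.png

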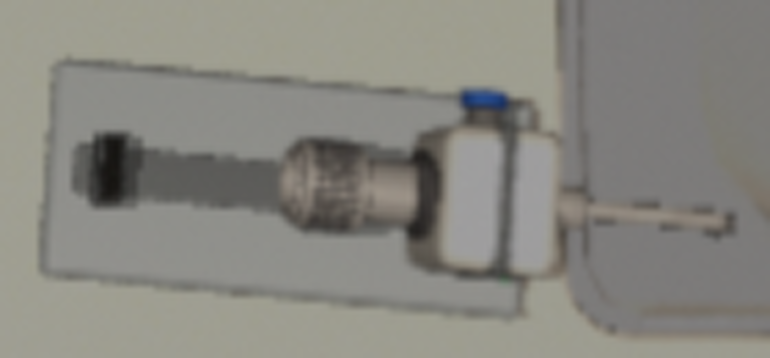

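Run:
```python
from h import *
c=dict(np.load('/tmp/top.npz')); W,n=pts(c); X,Y,Z=W[...,0],W[...,1],W[...,2]
def rect(m,z,name,inner=True):
    m=m.astype(np.uint8); k,l,st,ce=cv2.connectedComponentsWithStats(m); i=1+np.argmax(st[1:,4])
    cn,_=cv2.findContours((l==i).astype(np.uint8),cv2.RETR_EXTERNAL,cv2.CHAIN_APPROX_NONE)
    P=np.array([onplane(c,u,v,z)[:2]*1000 for u,v in cn[0][:,0]],np.float32)
    r=cv2.minAreaRect(P);print(name,st[i],r,cv2.boxPoints(r).round(1).tolist())
box=(X>0.38)&(X<0.58)&(Y<-0.14)&(Y>-0.45)
rect(box&(Z>0.009)&(Z<0.09),0.016,'base')
rect((X>.3)&(X<.6)&(Y>.13)&(Y<.35)&(Z>0.043),0.05,'traywalls')
rect((X>.3)&(X<.6)&(Y>.13)&(Y<.35)&(Z>0.0055),0.03,'tray')
# plan of sleeve
m=box&(Z>0.075)&(Y>-0.335)
print('sleeve',[np.nanmedian(a[m]).round(4) for a in(X,Y,Z)],m.sum())
for y0 in np.arange(-0.40,-0.15,0.01):
    q=box&(abs(Y-y0)<0.005)&(Z>0.03)
    if q.sum()>2: print(y0.round(3),q.sum(),X[q].min().round(4),X[q].max().round(4),np.nanmax(Z[q]).round(4), np.average(X[q]).round(4))
```

```text
base [ 342  221  114   47 3670] ((467.74468994140625, -321.546875), (307.17327880859375, 111.88475036621094), 84.75882720947266) [[398.0, -469.3999938964844], [509.3999938964844, -479.6000061035156], [537.5, -173.6999969482422], [426.1000061035156, -163.5]]
traywalls [    0   111   170    99 11575] ((689.7550048828125, 538.8345947265625), (469.2516174316406, 270.0797119140625), 89.6391372680664) [[553.2000122070312, 305.1000061035156], [823.2999877929688, 303.3999938964844], [826.2999877929688, 772.5999755859375], [556.2000122070312, 774.2999877929688]]
tray [    0   111   170    99 11575] ((694.0479736328125, 547.4510498046875), (476.9392395019531, 274.5042724609375), 89.63915252685547) [[555.2999877929688, 309.8999938964844], [829.7999877929688, 308.1000061035156], [832.7999877929688, 785.0999755859375], [558.2999877929688, 786.7999877929688]]
sleeve [np.float64(0.4665), np.float64(-0.299), np.float64(0.0793)] 197
-0.4 47 0.4281 0.493 0.0852 0.4636
-0.39 106 0.4255 0.5131 0.0884 0.4627
-0.38 130 0.4229 0.5155 0.0896 0.4658
-0.37 132 0.4254 0.5155 0.0875 0.4679
-0.36 105 0.4254 0.4972 0.0887 0.4616
-0.35 154 0.428 0.4955 0.0874 0.4592
-0.34 69 0.4359 0.4856 0.0845 0.4625
-0.33 56 0.4462 0.4803 0.0816 0.4636
-0.32 47 0.4513 0.48 0.0804 0.4652
-0.31 44 0.4461 0.4883 0.0836 0.4675
-0.3 63 0.4461 0.4906 0.0866 0.4664
-0.29 68 0.4486 0.4904 0.0866 0.4692
-0.28 85 0.4487 0.4906 0.0856 0.4681
-0.2 48 0.4595 0.4942 0.0424 0.4781
-0.19 24 0.4597 0.4943 0.0403 0.474
```

Run:
```python
from h import *
c=dict(np.load('/tmp/scene.npz')); f=c['frame']
cv2.imwrite('pics/s_zoomR.png',cv2.cvtColor(cv2.resize(f[240:335,300:500],None,fx=4,fy=4,interpolation=cv2.INTER_CUBIC),cv2.COLOR_RGB2BGR))
cv2.imwrite('pics/s_zoomL.png',cv2.cvtColor(cv2.resize(f[160:260,120:300],None,fx=4,fy=4,interpolation=cv2.INTER_CUBIC),cv2.COLOR_RGB2BGR))
```

```text
(no output)
```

View pics/s_zoomR.png

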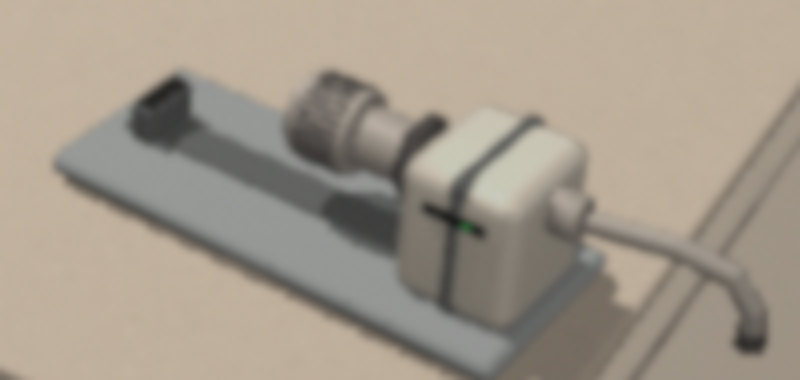

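View pics/s_zoomL.png

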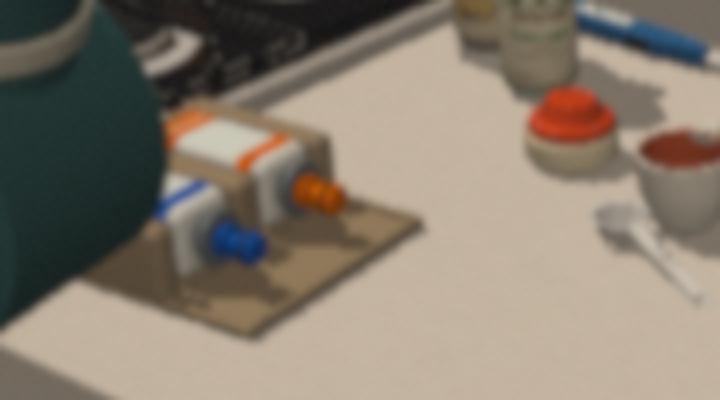

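Run:
```python
from h import *
c=dict(np.load('/tmp/top.npz')); W,n=pts(c); X,Y,Z=W[...,0],W[...,1],W[...,2]
f=c['frame']; g=cv2.cvtColor(f,cv2.COLOR_RGB2GRAY).astype(float)
lab=cv2.cvtColor(f,cv2.COLOR_RGB2LAB).astype(float)
# base edges: b channel (worktop yellowish vs grey)
def edge_cols(cols,r0,r1,img,sign):
    out=[]
    for u in cols:
        s=cv2.GaussianBlur(img,(3,3),0)[r0:r1,u]; d=np.diff(s)*sign
        i=int(np.argmax(d)); 
        if 0<i<len(d)-1:
            den=d[i-1]-2*d[i]+d[i+1]; o=0.5*(d[i-1]-d[i+1])/den if den else 0
        else:o=0
        out.append((u,r0+i+0.5+o,d[i]))
    return np.array(out)
b=lab[...,2]
def fitline(uv,z):
    P=np.array([onplane(c,u,v,z)[:2] for u,v in uv]); 
    l=cv2.fitLine(P.astype(np.float32),cv2.DIST_HUBER,0,1e-4,1e-5).ravel(); l=l if l[1]>0 else np.r_[-l[:2],l[2:]]
    nrm=np.array([-l[1],l[0]]); r=(P-l[2:])@nrm
    return l,r.std()
far=edge_cols(range(350,410),216,234,b,-1); near=edge_cols(range(350,425),250,274,b,1)
print(b[215:235,380],b[250:275,380])
for nme,e in(('far',far),('near',near)):
    l,s=fitline(e[:,:2],0.016); print(nme,np.degrees(np.arctan2(l[0],l[1])),'x at y=-.27',l[2]+(-.27-l[3])*l[0]/l[1],s)
e=edge_cols(range(228,255),335,360,b.T,-1); l,s=fitline(e[:,[1,0]],0.016); print('left edge',l,s)
# tray & blue body via masks
hsv=cv2.cvtColor(f,cv2.COLOR_RGB2HSV)
m=(X>.3)&(X<.6)&(Y>.13)&(Y<.36)&(Z>0.042)&(Z<0.06)
m[:,:150]=0; m[:210]=0
mm=m.astype(np.uint8);cn,_=cv2.findContours(mm,cv2.RETR_EXTERNAL,cv2.CHAIN_APPROX_NONE);cn=max(cn,key=cv2.contourArea)
P=np.array([onplane(c,u,v,0.05)[:2]*1000 for u,v in cn[:,0]],np.float32); r=cv2.minAreaRect(P); print('walls',r,cv2.boxPoints(r).round(1).tolist())
# blue bands and plug centroid
for lo,hi,nm in((105,125,'blue'),(3,16,'orange')):
    m=((hsv[...,0]>=lo)&(hsv[...,0]<=hi)&(hsv[...,1]>110)&(hsv[...,2]>50)).astype(np.uint8); m[:,:150]=0;m[:,222:]=0;m[:215]=0;m[285:]=0
    k,l,st,ce=cv2.connectedComponentsWithStats(m)
    for i in range(1,k):
        if st[i,4]>15: print(nm,st[i],ce[i].round(1),'z50',onplane(c,*ce[i],.051).round(4),'z40',onplane(c,*ce[i],.036).round(4))
```

```text
[135. 135. 135. 134. 134. 136. 136. 135. 134. 131. 130. 130. 130. 130.
 131. 131. 131. 130. 130. 130.] [131. 131. 130. 131. 130. 131. 130. 130. 131. 131. 130. 131. 130. 133.
 135. 135. 135. 135. 135. 135. 134. 134. 134. 135. 135.]
far 5.1985025 x at y=-.27 0.5247829 0.0003882627225140951
near 5.007195 x at y=-.27 0.41680261 0.007517664208733198
left edge [-0.996627    0.08206539  0.48461255 -0.16872703] 0.00046215270627299036
walls ((449.62811279296875, 276.2051086425781), (157.34259033203125, 116.6036148071289), 4.669700622558594) [[366.5, 327.8999938964844], [376.0, 211.6999969482422], [532.7999877929688, 224.5], [523.2999877929688, 340.70001220703125]]
blue [187 255   4  16  58] [188.6 262.3] z50 [0.4172 0.242  0.051 ] z40 [0.417  0.2449 0.036 ]
blue [160 256   3  18  41] [161.3 264. ] z50 [0.4124 0.3137 0.051 ] z40 [0.4122 0.3174 0.036 ]
blue [165 256   3  17  34] [165.6 264. ] z50 [0.4124 0.3023 0.051 ] z40 [0.4122 0.3058 0.036 ]
blue [200 258  11   8  63] [204.9 261.1] z50 [0.4206 0.1991 0.051 ] z40 [0.4205 0.2014 0.036 ]
orange [185 226   7  19  78] [187.1 235.2] z50 [0.4884 0.2474 0.051 ] z40 [0.4891 0.2503 0.036 ]
orange [157 228  13  19 139] [161.7 237.2] z50 [0.4826 0.3144 0.051 ] z40 [0.4833 0.3181 0.036 ]
orange [198 231  12   8  85] [203.5 234.3] z50 [0.4908 0.204  0.051 ] z40 [0.4916 0.2064 0.036 ]
```

```bash
cat >> h.py <<'E'
from scipy.spatial.transform import Rotation as R_
def st():
    s=monitor.read_state(); M=R_.from_rotvec(s['tcp_rot']).as_matrix()
    yaw=np.degrees(np.arctan2(M[1,1],M[0,1]))
    print('t',round(s['time'],2),'pos',(1000*s['tool_pos']).round(1),'fing',M[:,0].round(3),'jaw',M[:,1].round(3),'jawyaw',yaw.round(2),'F',s['wrist_force'].round(1),'T',s['torque'].round(2),'w',round(s['width'],3),'q',s['q'].round(2))
    return s
E
python3 -c "
from h import *
st()
c=dict(np.load('/tmp/scene.npz'));W,n=pts(c)
for u,v in [(380,268),(395,275),(345,265),(425,275)]: print(W[v,u].round(4))
"
```

```text
t 0.1 pos [ 160.9 -654.9  252. ] fing [-0.     0.002 -1.   ] jaw [ 0.238 -0.971 -0.002] jawyaw -76.2 F [ 0.9  0.1 -0.1] T [-0.04  0.01 -0.01] w 0.998 q [-1.37  0.26  1.61  0.    1.27 -0.04]
[ 0.4544 -0.2932  0.0756]
[ 0.4531 -0.3236  0.0734]
[ 0.485  -0.2033  0.031 ]
[ 0.4652 -0.3729  0.0867]
```

Request:
play_rows:
  deltas:
    - {"x":308,"y":362,"z":0,"wz":71,"fingers":-0.6}
    - {"x":308,"y":362,"z":0,"wz":71,"fingers":-0.6}
    - {"x":308,"y":362,"z":0,"wz":71,"fingers":-0.6}
    - {"x":308,"y":362,"z":0,"wz":71,"fingers":-0.6}
    - {"x":308,"y":362,"z":0,"wz":71,"fingers":-0.6}
    - {"x":308,"y":362,"z":0,"wz":71,"fingers":-0.6}
    - {"x":308,"y":362,"z":0,"wz":71,"fingers":-0.6}
    - {"x":308,"y":362,"z":0,"wz":71,"fingers":-0.6}
    - {"x":308,"y":362,"z":-80,"wz":71,"fingers":-0.6}
    - {"x":308,"y":362,"z":-80,"wz":71,"fingers":-0.6}
    - {"x":308,"y":362,"z":-80,"wz":71,"fingers":-0.6}
  grip_force: 25

```text
schema error: expected keys wx, wy, wz, x, y, z, fingers
```

```bash
python3 -c "
from h import *
st()
c=shot('scene','s2.png')
cv2.imwrite('pics/s2z.png',cv2.cvtColor(cv2.resize(c['frame'][140:340,260:500],None,fx=3,fy=3,interpolation=cv2.INTER_CUBIC),cv2.COLOR_RGB2BGR))
c=shot('top','t2.png')
cv2.imwrite('pics/t2z.png',cv2.cvtColor(cv2.resize(c['frame'][190:300,320:480],None,fx=4,fy=4,interpolation=cv2.INTER_CUBIC),cv2.COLOR_RGB2BGR))
"
```

```text
t 0.1 pos [ 160.9 -654.9  252. ] fing [-0.     0.002 -1.   ] jaw [ 0.238 -0.971 -0.002] jawyaw -76.2 F [ 0.9  0.1 -0.1] T [-0.04  0.01 -0.01] w 0.998 q [-1.37  0.26  1.61  0.    1.27 -0.04]
```

View pics/s2z.png

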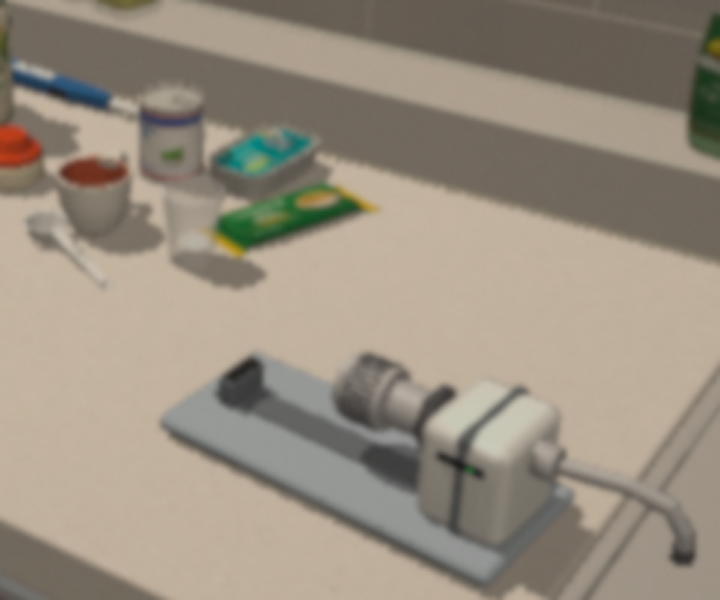

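View pics/t2z.png

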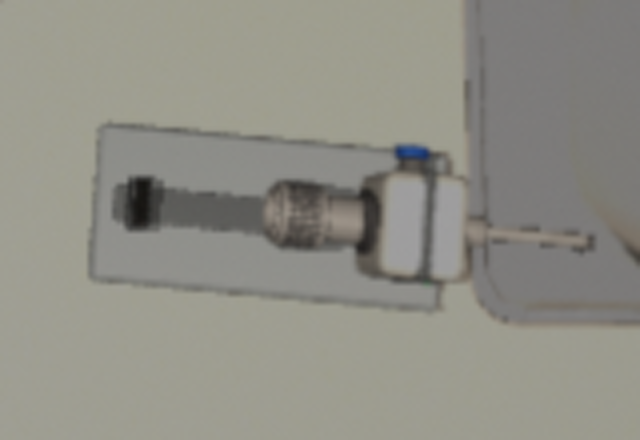

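The call was refused because every row needs all the keys. The views are unchanged, with the filter clear. I'll send it again.

Request:
play_rows:
  deltas:
    - {"wx":0,"wy":0,"x":308,"y":362,"z":0,"wz":71,"fingers":-0.6}
    - {"wx":0,"wy":0,"x":308,"y":362,"z":0,"wz":71,"fingers":-0.6}
    - {"wx":0,"wy":0,"x":308,"y":362,"z":0,"wz":71,"fingers":-0.6}
    - {"wx":0,"wy":0,"x":308,"y":362,"z":0,"wz":71,"fingers":-0.6}
    - {"wx":0,"wy":0,"x":308,"y":362,"z":0,"wz":71,"fingers":-0.6}
    - {"wx":0,"wy":0,"x":308,"y":362,"z":0,"wz":71,"fingers":-0.6}
    - {"wx":0,"wy":0,"x":308,"y":362,"z":0,"wz":71,"fingers":-0.6}
    - {"wx":0,"wy":0,"x":308,"y":362,"z":0,"wz":71,"fingers":-0.6}
    - {"wx":0,"wy":0,"x":308,"y":362,"z":-80,"wz":71,"fingers":-0.6}
    - {"wx":0,"wy":0,"x":308,"y":362,"z":-80,"wz":71,"fingers":-0.6}
    - {"wx":0,"wy":0,"x":308,"y":362,"z":-80,"wz":71,"fingers":-0.6}
  grip_force: 25

```text
time: 1.58
tool_pos: [0.4675, -0.293, 0.1716]
tcp_rot: [1.276, 1.169, -1.278]
wrist_force: [-0.9, 0.4, -0.1]
width: 0.805
```

```bash
python3 -c "
from h import *
st()
c=shot('scene','s3.png')
cv2.imwrite('pics/s3z.png',cv2.cvtColor(cv2.resize(c['frame'][140:340,260:500],None,fx=3,fy=3,interpolation=cv2.INTER_CUBIC),cv2.COLOR_RGB2BGR))
c=shot('top','t3.png')
"
```

```text
t 1.57 pos [ 467.5 -293.   171.6] fing [-0.004  0.002 -1.   ] jaw [ 0.996 -0.091 -0.004] jawyaw -5.23 F [-0.9  0.4 -0.1] T [-0.04 -0.08  0.01] w 0.805 q [-0.6   0.1   1.95 -0.    1.09 -0.51]
```

View pics/s3z.png

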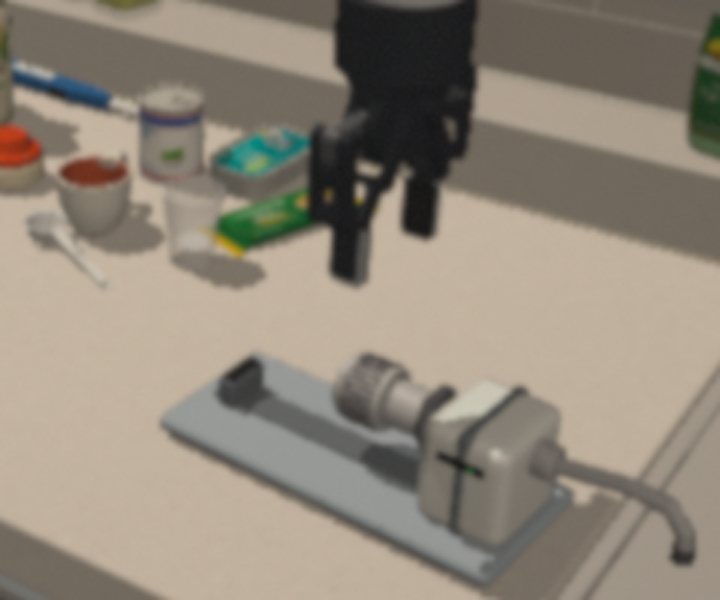

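View pics/t3.png

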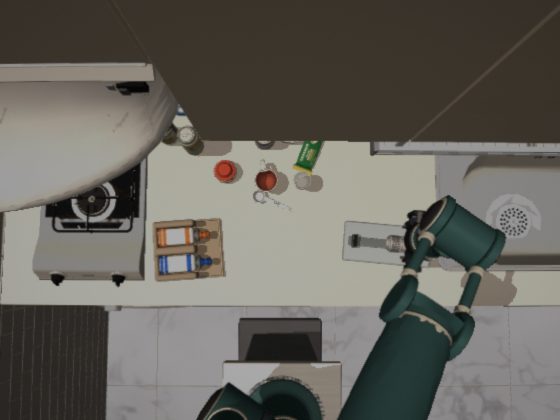

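Request:
play_rows:
  deltas:
    - {"wx":0,"wy":0,"wz":0,"x":0,"y":0,"z":-60,"fingers":-0.6}
    - {"wx":0,"wy":0,"wz":0,"x":0,"y":0,"z":-100,"fingers":-0.6}
    - {"wx":0,"wy":0,"wz":0,"x":0,"y":0,"z":-112,"fingers":-0.6}
    - {"wx":0,"wy":0,"wz":0,"x":0,"y":0,"z":-112,"fingers":-0.6}
    - {"wx":0,"wy":0,"wz":0,"x":0,"y":0,"z":-112,"fingers":-0.6}

```text
time: 2.3
tool_pos: [0.4708, -0.295, 0.0639]
tcp_rot: [1.276, 1.16, -1.274]
wrist_force: [-0.3, -0.5, 0.0]
width: 0.8
```

```bash
python3 -c "
from h import *
st()
c=shot('scene','s4.png')
cv2.imwrite('pics/s4z.png',cv2.cvtColor(cv2.resize(c['frame'][200:340,310:480],None,fx=4,fy=4,interpolation=cv2.INTER_CUBIC),cv2.COLOR_RGB2BGR))
"
```

```text
t 2.3 pos [ 470.8 -295.    63.9] fing [ 0.004 -0.003 -1.   ] jaw [ 0.996 -0.091  0.004] jawyaw -5.22 F [-0.3 -0.5  0. ] T [-0.04  0.02 -0.03] w 0.8 q [-0.6   0.23  2.03  0.    0.88 -0.51]
```

View pics/s4z.png

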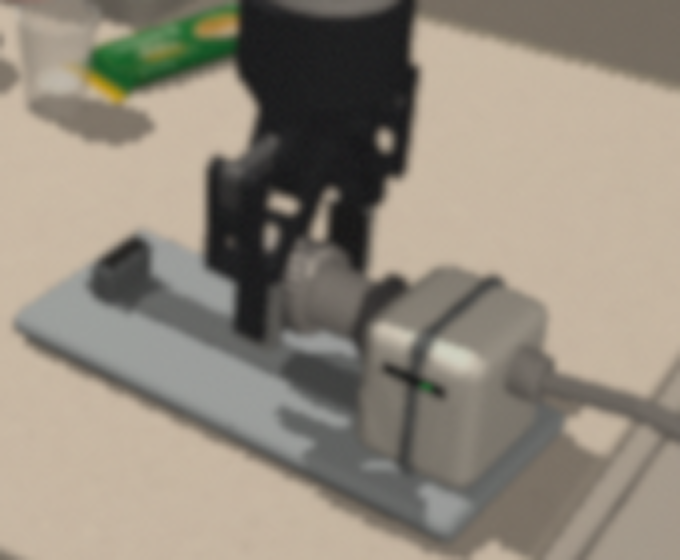

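Request:
play_rows:
  deltas:
    - {"wx":0,"wy":0,"wz":0,"x":0,"y":0,"z":-2,"fingers":1}
    - {"wx":0,"wy":0,"wz":0,"x":0,"y":0,"z":-2,"fingers":1}
    - {"wx":0,"wy":0,"wz":0,"x":0,"y":0,"z":-2,"fingers":1}
    - {"wx":0,"wy":0,"wz":0,"x":0,"y":0,"z":-2,"fingers":1}
    - {"wx":0,"wy":0,"wz":0,"x":0,"y":0,"z":-2,"fingers":1}
    - {"wx":0,"wy":0,"wz":0,"x":0,"y":0,"z":-2,"fingers":1}
  grip_force: 25

```text
time: 3.1
tool_pos: [0.4692, -0.2939, 0.0603]
tcp_rot: [1.275, 1.164, -1.276]
wrist_force: [-2.8, 0.5, 6.0]
width: 0.48
```

```bash
python3 -c "
from h import *
st()"
```

```text
t 3.1 pos [ 469.2 -293.9   60.3] fing [ 0.001 -0.001 -1.   ] jaw [ 0.996 -0.09   0.001] jawyaw -5.19 F [-2.8  0.5  6. ] T [0.06 0.21 0.04] w 0.48 q [-0.6   0.23  2.03 -0.    0.87 -0.51]
```

Request:
play_rows:
  deltas:
    - {"wx":0,"wy":0,"wz":0,"x":-0.3,"y":-3,"z":0,"fingers":1}
    - {"wx":0,"wy":0,"wz":0,"x":-0.5,"y":-6,"z":0,"fingers":1}
    - {"wx":0,"wy":0,"wz":0,"x":-0.8,"y":-9,"z":0,"fingers":1}
    - {"wx":0,"wy":0,"wz":0,"x":-1.1,"y":-12,"z":0,"fingers":1}
    - {"wx":0,"wy":0,"wz":0,"x":-1.2,"y":-13,"z":0,"fingers":1}
    - {"wx":0,"wy":0,"wz":0,"x":-1.2,"y":-13,"z":0,"fingers":1}

```text
time: 3.85
tool_pos: [0.4682, -0.3054, 0.0603]
tcp_rot: [1.278, 1.166, -1.275]
wrist_force: [-2.1, 5.9, 8.2]
width: 0.479
```

```bash
python3 -c "
from h import *
st()
c=shot('scene','s5.png')
cv2.imwrite('pics/s5z.png',cv2.cvtColor(cv2.resize(c['frame'][200:340,310:480],None,fx=4,fy=4,interpolation=cv2.INTER_CUBIC),cv2.COLOR_RGB2BGR))
"
```

```text
t 3.85 pos [ 468.2 -305.4   60.3] fing [ 0.     0.002 -1.   ] jaw [ 0.996 -0.091  0.   ] jawyaw -5.22 F [-2.1  5.9  8.2] T [0.88 0.04 0.08] w 0.479 q [-0.62  0.24  2.02  0.    0.88 -0.53]
```

View pics/s5z.png

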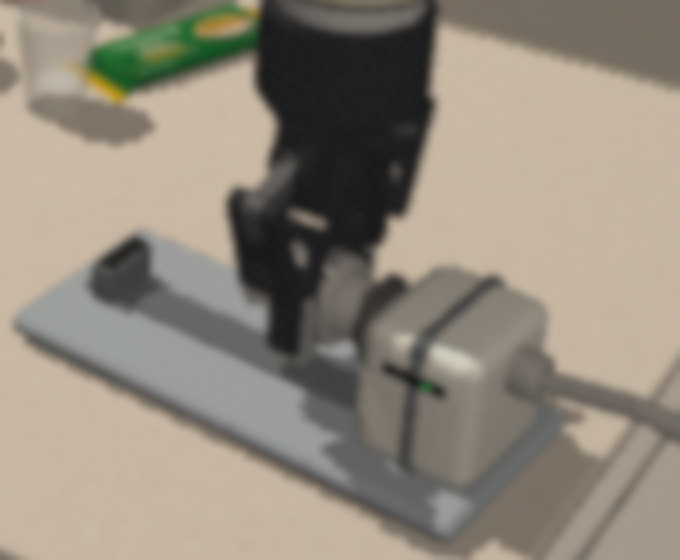

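Request:
play_rows:
  deltas:
    - {"wx":0,"wy":0,"wz":0,"x":-0.2,"y":-2,"z":0,"fingers":1}
    - {"wx":0,"wy":0,"wz":0,"x":-0.3,"y":-3.5,"z":0,"fingers":1}
    - {"wx":0,"wy":0,"wz":0,"x":-0.3,"y":-3.5,"z":0,"fingers":1}

```text
time: 4.28
tool_pos: [0.4681, -0.3062, 0.0603]
tcp_rot: [1.281, 1.169, -1.274]
wrist_force: [-0.3, 15.0, 11.4]
width: 0.479
```

```bash
python3 -c "
from h import *
st()"
```

```text
t 4.28 pos [ 468.1 -306.2   60.3] fing [ 0.     0.007 -1.   ] jaw [ 0.996 -0.092 -0.   ] jawyaw -5.27 F [-0.3 15.  11.4] T [ 2.27 -0.35  0.14] w 0.479 q [-0.63  0.25  2.02  0.01  0.88 -0.54]
```

Request:
play_rows:
  deltas:
    - {"wx":0,"wy":0,"wz":0,"x":0.1,"y":1.5,"z":0,"fingers":-0.6}
    - {"wx":0,"wy":0,"wz":0,"x":0.2,"y":2,"z":0,"fingers":-0.6}
    - {"wx":0,"wy":0,"wz":0,"x":0.2,"y":2,"z":0,"fingers":-0.6}
    - {"wx":0,"wy":0,"wz":0,"x":0.2,"y":2,"z":0,"fingers":-0.6}
    - {"wx":0,"wy":0,"wz":0,"x":0,"y":2,"z":60,"fingers":-0.6}
    - {"wx":0,"wy":0,"wz":0,"x":0,"y":2,"z":120,"fingers":-0.6}
    - {"wx":0,"wy":0,"wz":0,"x":0,"y":50,"z":120,"fingers":-0.6}
    - {"wx":0,"wy":0,"wz":0,"x":0,"y":112,"z":120,"fingers":-0.6}
    - {"wx":0,"wy":0,"wz":0,"x":0,"y":140,"z":120,"fingers":-0.6}

```text
time: 5.4
tool_pos: [0.4669, -0.1678, 0.1793]
tcp_rot: [1.276, 1.166, -1.275]
wrist_force: [1.0, -0.9, -0.1]
width: 0.805
```

```bash
python3 -c "
from h import *
st()
c=shot('scene','s6.png')
cv2.imwrite('pics/s6z.png',cv2.cvtColor(cv2.resize(c['frame'][200:340,310:480],None,fx=4,fy=4,interpolation=cv2.INTER_CUBIC),cv2.COLOR_RGB2BGR))
c=shot('top','t6.png')
cv2.imwrite('pics/t6z.png',cv2.cvtColor(cv2.resize(c['frame'][210:275,335:475],None,fx=5.5,fy=5.5,interpolation=cv2.INTER_CUBIC),cv2.COLOR_RGB2BGR))
"
```

```text
t 5.4 pos [ 466.9 -167.8  179.3] fing [-0.     0.001 -1.   ] jaw [ 0.996 -0.09  -0.   ] jawyaw -5.16 F [ 1.  -0.9 -0.1] T [ 0.02 -0.05  0.02] w 0.805 q [-0.4  -0.02  2.06  0.    1.1  -0.31]
```

View pics/s6z.png

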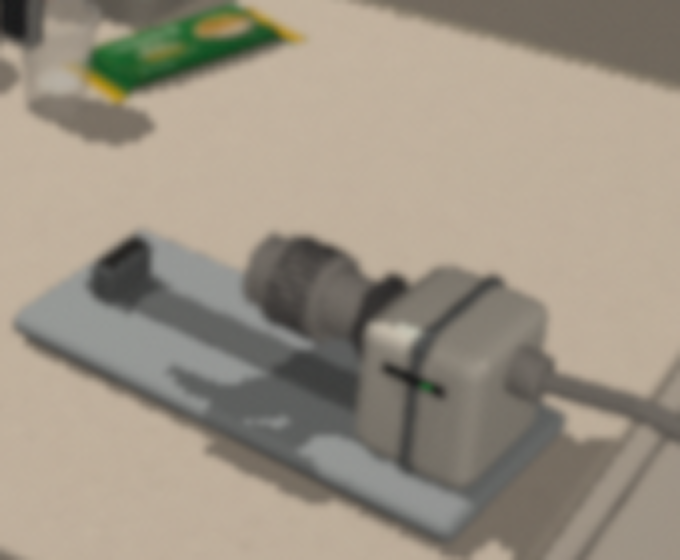

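View pics/t6z.png

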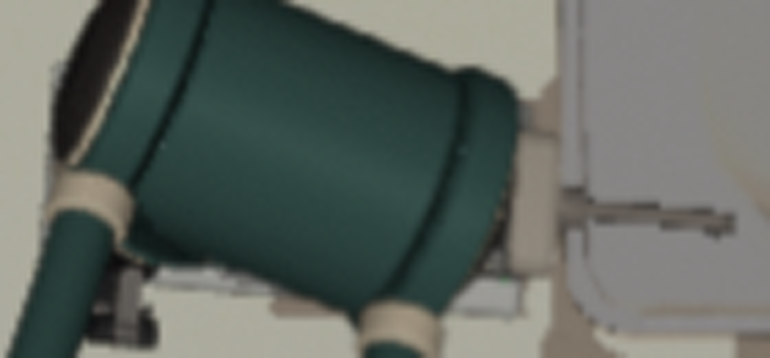

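Request:
play_rows:
  deltas:
    - {"wx":0,"wy":0,"wz":9.3,"x":-10,"y":62,"z":0,"fingers":-0.2}
    - {"wx":0,"wy":0,"wz":9.3,"x":-18,"y":124,"z":0,"fingers":-0.2}
    - {"wx":0,"wy":0,"wz":9.3,"x":-25,"y":186,"z":0,"fingers":-0.2}
    - {"wx":0,"wy":0,"wz":9.3,"x":-32,"y":248,"z":0,"fingers":-0.2}
    - {"wx":0,"wy":0,"wz":9.3,"x":-40,"y":310,"z":0,"fingers":-0.2}
    - {"wx":0,"wy":0,"wz":9.3,"x":-47,"y":360,"z":-20,"fingers":-0.2}
    - {"wx":0,"wy":0,"wz":9.3,"x":-47,"y":370,"z":-60,"fingers":-0.2}
    - {"wx":0,"wy":0,"wz":9.3,"x":-47,"y":370,"z":-80,"fingers":-0.2}
    - {"wx":0,"wy":0,"wz":9.3,"x":-47,"y":370,"z":-80,"fingers":-0.2}
    - {"wx":0,"wy":0,"wz":9.3,"x":-47,"y":370,"z":-80,"fingers":-0.2}

```text
time: 6.75
tool_pos: [0.4216, 0.1997, 0.1001]
tcp_rot: [1.158, 1.241, -1.156]
wrist_force: [0.2, -0.1, -0.9]
width: 0.601
```

```bash
python3 -c "
from h import *
st()
c=shot('scene','s7.png')
cv2.imwrite('pics/s7z.png',cv2.cvtColor(cv2.resize(c['frame'][130:250,120:280],None,fx=4,fy=4,interpolation=cv2.INTER_CUBIC),cv2.COLOR_RGB2BGR))
c=shot('top','t7.png')
cv2.imwrite('pics/t7z.png',cv2.cvtColor(cv2.resize(c['frame'][205:300,140:260],None,fx=5,fy=5,interpolation=cv2.INTER_CUBIC),cv2.COLOR_RGB2BGR))
"
```

```text
t 6.75 pos [421.6 199.7 100.1] fing [ 0.001  0.    -1.   ] jaw [0.998 0.071 0.001] jawyaw 4.04 F [ 0.2 -0.1 -0.9] T [ 0.04 -0.02  0.03] w 0.601 q [ 0.39  0.02  2.19 -0.    0.93  0.32]
```

View pics/s7z.png

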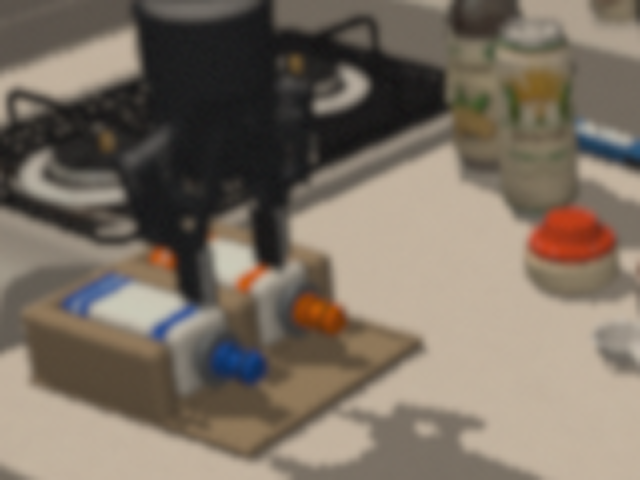

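View pics/t7z.png

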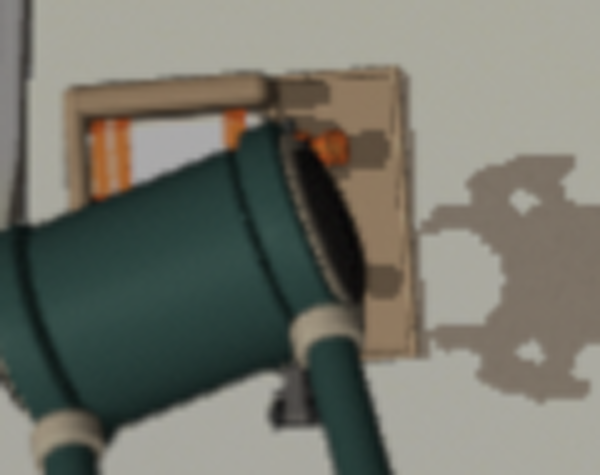

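```bash
python3 -c "
from h import *
c=dict(np.load('/tmp/scene.npz')); hsv=cv2.cvtColor(c['frame'],cv2.COLOR_RGB2HSV)
W,n=pts(c)
m=((hsv[...,0]>105)&(hsv[...,0]<125)&(hsv[...,1]>120)&(hsv[...,2]>40)).astype(np.uint8)
k,l,s,ce=cv2.connectedComponentsWithStats(m)
for i in range(1,k):
    if s[i,4]>8 and 120<s[i,0]<200: print(s[i],ce[i],onplane(c,*ce[i],.03).round(4),np.nanmedian(W[l==i],0).round(4))
"
```

```text
[140 201   5   5  12] [142.25       202.91666667] [0.4325 0.3479 0.03  ] [0.4049 0.3097 0.0523]
[173 216  13   9  87] [178.63218391 220.22988506] [0.4225 0.2073 0.03  ] [0.4154 0.1981 0.0355]
```

Request:
play_rows:
  deltas:
    - {"wx":0,"wy":0,"wz":0,"x":0,"y":-2.5,"z":-30,"fingers":-0.2}
    - {"wx":0,"wy":0,"wz":0,"x":0,"y":-2.5,"z":-55,"fingers":-0.2}
    - {"wx":0,"wy":0,"wz":0,"x":0,"y":-2.5,"z":-67,"fingers":-0.2}
    - {"wx":0,"wy":0,"wz":0,"x":0,"y":-2.5,"z":-67,"fingers":-0.2}
    - {"wx":0,"wy":0,"wz":0,"x":0,"y":-2.5,"z":-67,"fingers":0.2}
    - {"wx":0,"wy":0,"wz":0,"x":0,"y":-2.5,"z":-67,"fingers":1}
    - {"wx":0,"wy":0,"wz":0,"x":0,"y":-2.5,"z":-67,"fingers":1}
    - {"wx":0,"wy":0,"wz":0,"x":0,"y":-2.5,"z":-67,"fingers":1}
    - {"wx":0,"wy":0,"wz":0,"x":0,"y":-2.5,"z":-67,"fingers":1}
    - {"wx":0,"wy":0,"wz":0,"x":0,"y":-2.5,"z":-67,"fingers":1}
  grip_force: 30

```text
time: 8.1
tool_pos: [0.4211, 0.1976, 0.0327]
tcp_rot: [1.157, 1.241, -1.155]
wrist_force: [1.8, -1.8, 2.7]
width: 0.215
```

```bash
python3 -c "
from h import *
st()
c=shot('scene','s8.png')
cv2.imwrite('pics/s8z.png',cv2.cvtColor(cv2.resize(c['frame'][130:250,120:280],None,fx=4,fy=4,interpolation=cv2.INTER_CUBIC),cv2.COLOR_RGB2BGR))
"
```

```text
t 8.1 pos [421.1 197.6  32.7] fing [ 0.001  0.    -1.   ] jaw [0.997 0.071 0.001] jawyaw 4.1 F [ 1.8 -1.8  2.7] T [-0.26 -0.34 -0.06] w 0.215 q [ 0.39  0.13  2.23 -0.    0.78  0.31]
```

View pics/s8z.png

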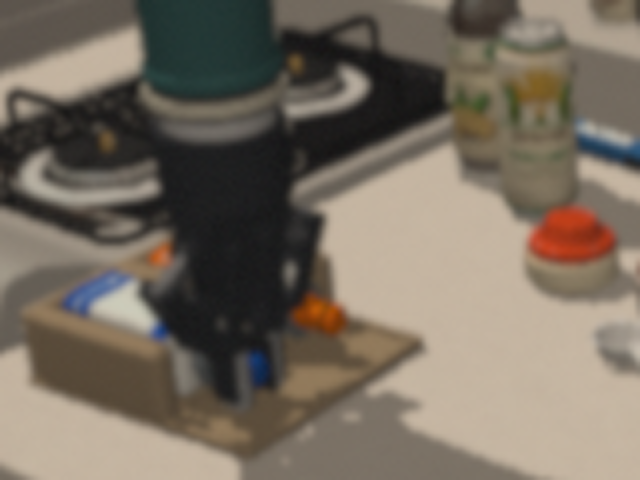

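Request:
play_rows:
  deltas:
    - {"wx":0,"wy":0,"wz":0,"x":0,"y":0,"z":0,"fingers":1}
    - {"wx":0,"wy":0,"wz":0,"x":0,"y":0,"z":0,"fingers":1}
    - {"wx":0,"wy":0,"wz":0,"x":0,"y":0,"z":5,"fingers":1}
    - {"wx":0,"wy":0,"wz":0,"x":0,"y":0,"z":15,"fingers":1}
    - {"wx":0,"wy":0,"wz":0,"x":0,"y":0,"z":30,"fingers":1}
    - {"wx":0,"wy":0,"wz":0,"x":0,"y":0,"z":45,"fingers":1}
    - {"wx":0,"wy":0,"wz":0,"x":0,"y":0,"z":60,"fingers":1}
    - {"wx":0,"wy":0,"wz":0,"x":0,"y":0,"z":70,"fingers":1}
    - {"wx":0,"wy":0,"wz":0,"x":0,"y":0,"z":70,"fingers":1}
  grip_force: 110

```text
time: 9.28
tool_pos: [0.4213, 0.1978, 0.1035]
tcp_rot: [1.158, 1.241, -1.154]
wrist_force: [-0.4, 0.5, -1.3]
width: 0.184
```

```bash
python3 -c "
from h import *
st()
c=shot('scene','s9.png')
cv2.imwrite('pics/s9z.png',cv2.cvtColor(cv2.resize(c['frame'][130:250,120:280],None,fx=4,fy=4,interpolation=cv2.INTER_CUBIC),cv2.COLOR_RGB2BGR))
"
```

```text
t 9.28 pos [421.3 197.8 103.5] fing [ 0.002  0.001 -1.   ] jaw [0.997 0.071 0.002] jawyaw 4.1 F [-0.4  0.5 -1.3] T [-0.07 -0.    0.06] w 0.184 q [0.39 0.01 2.19 0.   0.94 0.31]
```

View pics/s9z.png

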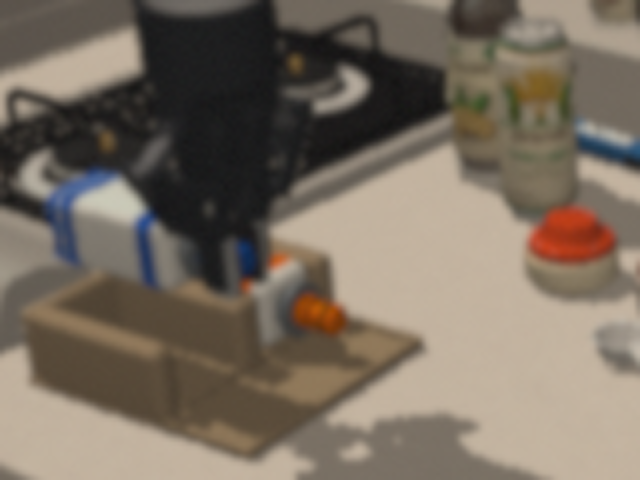

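Request:
play_rows:
  deltas:
    - {"wx":0,"wy":0,"wz":0,"x":0,"y":-20,"z":5,"fingers":1}
    - {"wx":0,"wy":0,"wz":0,"x":5,"y":-60,"z":5,"fingers":1}
    - {"wx":0,"wy":0,"wz":-3,"x":10,"y":-110,"z":5,"fingers":1}
    - {"wx":0,"wy":0,"wz":-6,"x":15,"y":-160,"z":5,"fingers":1}
    - {"wx":0,"wy":0,"wz":-9.2,"x":20,"y":-205,"z":0,"fingers":1}
    - {"wx":0,"wy":0,"wz":-9.2,"x":20,"y":-232,"z":-20,"fingers":1}
    - {"wx":0,"wy":0,"wz":-9.2,"x":20,"y":-242,"z":-45,"fingers":1}
    - {"wx":0,"wy":0,"wz":-9.2,"x":20,"y":-242,"z":-62,"fingers":1}
    - {"wx":0,"wy":0,"wz":-9.2,"x":20,"y":-242,"z":-65,"fingers":1}
    - {"wx":0,"wy":0,"wz":-9.2,"x":20,"y":-242,"z":-65,"fingers":1}

```text
time: 10.58
tool_pos: [0.4403, -0.0444, 0.0371]
tcp_rot: [1.274, 1.167, -1.275]
wrist_force: [0.7, 0.6, -0.6]
width: 0.186
```

```bash
python3 -c "
from h import *
st()
c=shot('scene','s10.png')
cv2.imwrite('pics/s10z.png',cv2.cvtColor(cv2.resize(c['frame'][160:300,180:360],None,fx=4,fy=4,interpolation=cv2.INTER_CUBIC),cv2.COLOR_RGB2BGR))
"
```

```text
t 10.57 pos [440.3 -44.4  37.1] fing [-0.001  0.    -1.   ] jaw [ 0.996 -0.089 -0.001] jawyaw -5.09 F [ 0.7  0.6 -0.6] T [-0.08 -0.03 -0.03] w 0.186 q [-0.16  0.08  2.27  0.    0.79 -0.07]
```

View pics/s10z.png

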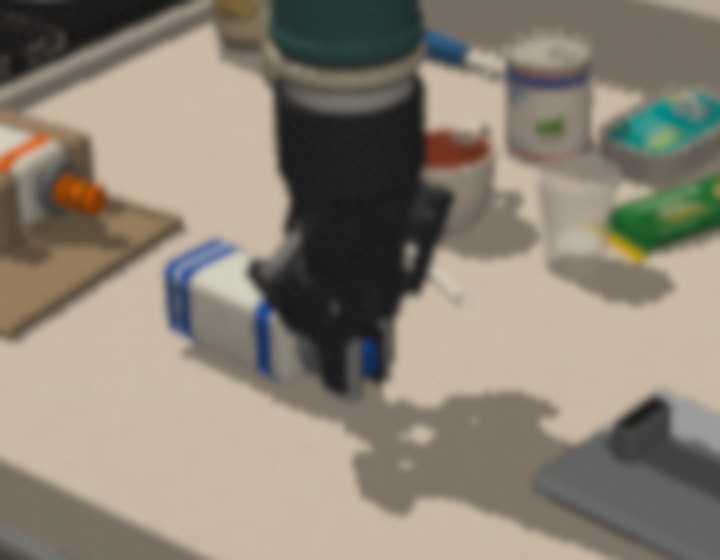

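Request:
play_rows:
  deltas:
    - {"wx":0,"wy":0,"wz":0,"x":0,"y":0,"z":-8,"fingers":1}
    - {"wx":0,"wy":0,"wz":0,"x":0,"y":0,"z":-11.5,"fingers":1}
    - {"wx":0,"wy":0,"wz":0,"x":0,"y":0,"z":-11.5,"fingers":1}
    - {"wx":0,"wy":0,"wz":0,"x":0,"y":0,"z":-11.5,"fingers":1}

```text
time: 11.12
tool_pos: [0.4406, -0.0445, 0.0259]
tcp_rot: [1.275, 1.166, -1.274]
wrist_force: [-0.3, -0.4, 0.2]
width: 0.184
```

```bash
python3 -c "
from h import *
st()"
```

```text
t 11.12 pos [440.6 -44.5  25.9] fing [ 0.  0. -1.] jaw [ 0.996 -0.089  0.   ] jawyaw -5.1 F [-0.3 -0.4  0.2] T [ 0.04 -0.01  0.05] w 0.184 q [-0.16  0.1   2.28  0.    0.76 -0.07]
```

Request:
play_rows:
  deltas:
    - {"wx":0,"wy":0,"wz":0,"x":0,"y":0,"z":0,"fingers":0.2}
    - {"wx":0,"wy":0,"wz":0,"x":0,"y":0,"z":0,"fingers":-0.6}
    - {"wx":0,"wy":0,"wz":0,"x":0,"y":0,"z":0,"fingers":-0.6}
    - {"wx":0,"wy":0,"wz":0,"x":0,"y":0,"z":0,"fingers":-0.6}
    - {"wx":0,"wy":0,"wz":0,"x":0,"y":0,"z":40,"fingers":-0.6}
    - {"wx":0,"wy":0,"wz":0,"x":0,"y":0,"z":95,"fingers":-0.6}
    - {"wx":0,"wy":0,"wz":0,"x":0,"y":-60,"z":150,"fingers":-0.6}
    - {"wx":0,"wy":0,"wz":0,"x":0,"y":-120,"z":150,"fingers":-0.6}
    - {"wx":0,"wy":0,"wz":0,"x":0,"y":-150,"z":150,"fingers":-0.6}

```text
time: 12.25
tool_pos: [0.4415, -0.1971, 0.178]
tcp_rot: [1.275, 1.161, -1.273]
wrist_force: [0.2, 0.9, -0.3]
width: 0.801
```

```bash
python3 -c "
from h import *
st()
c=shot('scene','s11.png')
cv2.imwrite('pics/s11z.png',cv2.cvtColor(cv2.resize(c['frame'][160:300,180:360],None,fx=4,fy=4,interpolation=cv2.INTER_CUBIC),cv2.COLOR_RGB2BGR))
c=shot('top','t11.png')
cv2.imwrite('pics/t11z.png',cv2.cvtColor(cv2.resize(c['frame'][200:300,220:340],None,fx=5,fy=5,interpolation=cv2.INTER_CUBIC),cv2.COLOR_RGB2BGR))
"
```

```text
t 12.25 pos [ 441.5 -197.1  178. ] fing [ 0.004 -0.002 -1.   ] jaw [ 0.996 -0.089  0.004] jawyaw -5.13 F [ 0.2  0.9 -0.3] T [-0.07 -0.03  0.07] w 0.801 q [-0.47 -0.04  2.09 -0.    1.09 -0.38]
```

View pics/s11z.png

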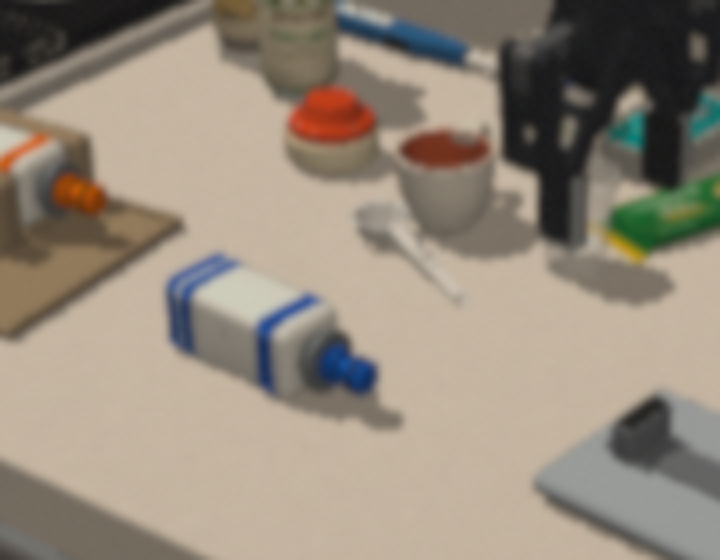

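View pics/t11z.png

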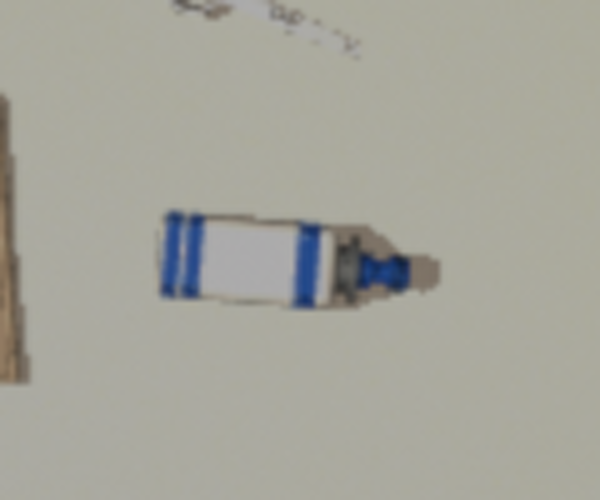

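```bash
python3 -c "
from h import *
c=dict(np.load('/tmp/top.npz')); hsv=cv2.cvtColor(c['frame'],cv2.COLOR_RGB2HSV); f=c['frame'].astype(int)
m=((hsv[...,0]>105)&(hsv[...,0]<128)&(hsv[...,1]>110)&(hsv[...,2]>50)).astype(np.uint8); m[:200]=0;m[300:]=0;m[:,:225]=0;m[:,335:]=0
k,l,s,ce=cv2.connectedComponentsWithStats(m)
for i in range(1,k):
    if s[i,4]>8: print(s[i],ce[i].round(2),onplane(c,*ce[i],.044).round(4),onplane(c,*ce[i],.022).round(4))
w=(f[...,2]>=f[...,0]+0)|(m>0); w=w.astype(np.uint8); w[:230]=0;w[270:]=0;w[:,:245]=0;w[:,310:]=0
k,l,s,ce=cv2.connectedComponentsWithStats(w);i=1+np.argmax(s[1:,4]);print(s[i])
cn,_=cv2.findContours((l==i).astype(np.uint8),cv2.RETR_EXTERNAL,cv2.CHAIN_APPROX_NONE)
P=np.array([onplane(c,u,v,.044)[:2]*1000 for u,v in cn[0][:,0]],np.float32);r=cv2.minAreaRect(P);print(r,cv2.boxPoints(r).round(1).tolist())
for u,v in((252.2,251),(286.6,253.5),(301.6,254.5)): print(onplane(c,u,v,.044).round(4),onplane(c,u,v,.022).round(4))
"
```

```text
[253 243   3  16  39] [254.03 250.59] [0.4488 0.0709 0.044 ] [0.4492 0.072  0.022 ]
[257 243   3  16  37] [258.16 251.19] [0.4473 0.06   0.044 ] [0.4477 0.0609 0.022 ]
[279 245   5  16  58] [281.1 252.6] [ 0.4438 -0.0006  0.044 ] [ 0.4441 -0.0008  0.022 ]
[292 251  10   7  50] [296.36 253.92] [ 0.4405 -0.0409  0.044 ] [ 0.4408 -0.0418  0.022 ]
[252 242  33  20 424]
((446.716064453125, 33.75548553466797), (86.27008819580078, 46.06052017211914), 85.86479187011719) [[420.6000061035156, -7.599999904632568], [466.6000061035156, -10.899999618530273], [472.79998779296875, 75.0999984741211], [426.8999938964844, 78.4000015258789]]
[0.4477 0.0758 0.044 ] [0.4481 0.0769 0.022 ]
[ 0.4415 -0.0151  0.044 ] [ 0.4418 -0.0156  0.022 ]
[ 0.4391 -0.0547  0.044 ] [ 0.4393 -0.0559  0.022 ]
```

Request:
play_rows:
  deltas:
    - {"wx":0,"wy":0,"wz":0,"x":1,"y":60,"z":0,"fingers":-0.6}
    - {"wx":0,"wy":0,"wz":0,"x":3,"y":120,"z":0,"fingers":-0.6}
    - {"wx":0,"wy":0,"wz":0,"x":6,"y":180,"z":0,"fingers":-0.6}
    - {"wx":0,"wy":0,"wz":0,"x":6,"y":215,"z":-20,"fingers":-0.6}
    - {"wx":0,"wy":0,"wz":0,"x":6,"y":225,"z":-60,"fingers":-0.6}
    - {"wx":0,"wy":0,"wz":0,"x":6,"y":225,"z":-80,"fingers":-0.6}
    - {"wx":0,"wy":0,"wz":0,"x":6,"y":225,"z":-110,"fingers":-0.6}
    - {"wx":0,"wy":0,"wz":0,"x":6,"y":225,"z":-140,"fingers":-0.6}
    - {"wx":0,"wy":0,"wz":0,"x":6,"y":225,"z":-148,"fingers":-0.6}
    - {"wx":0,"wy":0,"wz":0,"x":6,"y":225,"z":-148,"fingers":-0.6}
    - {"wx":0,"wy":0,"wz":0,"x":6,"y":225,"z":-148,"fingers":-0.1}
    - {"wx":0,"wy":0,"wz":0,"x":6,"y":225,"z":-148,"fingers":1}
    - {"wx":0,"wy":0,"wz":0,"x":6,"y":225,"z":-148,"fingers":1}
    - {"wx":0,"wy":0,"wz":0,"x":6,"y":225,"z":-148,"fingers":1}
    - {"wx":0,"wy":0,"wz":0,"x":6,"y":225,"z":-148,"fingers":1}
  grip_force: 50

```text
time: 14.22
tool_pos: [0.448, 0.0305, 0.0292]
tcp_rot: [1.276, 1.164, -1.272]
wrist_force: [-0.6, -0.5, 7.1]
width: 0.513
```

```bash
python3 -c "
from h import *
st()
c=shot('scene','s12.png')
cv2.imwrite('pics/s12z.png',cv2.cvtColor(cv2.resize(c['frame'][160:300,180:360],None,fx=4,fy=4,interpolation=cv2.INTER_CUBIC),cv2.COLOR_RGB2BGR))
"
```

```text
t 14.22 pos [448.   30.5  29.2] fing [ 0.003  0.    -1.   ] jaw [ 0.996 -0.089  0.003] jawyaw -5.11 F [-0.6 -0.5  7.1] T [0.07 0.13 0.09] w 0.513 q [0.01 0.1  2.26 0.   0.77 0.1 ]
```

View pics/s12z.png

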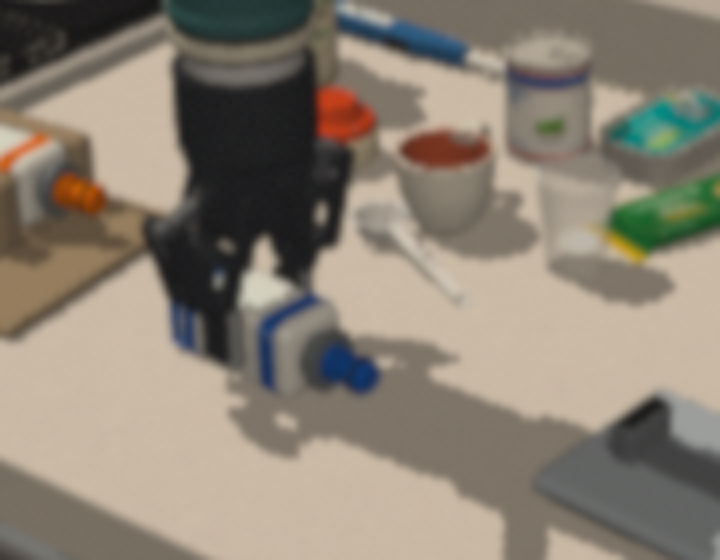

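Request:
play_rows:
  deltas:
    - {"wx":0,"wy":0,"wz":0,"x":0,"y":0,"z":0,"fingers":1}
    - {"wx":0,"wy":0,"wz":0,"x":0,"y":0,"z":10,"fingers":1}
    - {"wx":0,"wy":0,"wz":0,"x":0,"y":0,"z":35,"fingers":1}
    - {"wx":0,"wy":0,"wz":0,"x":0,"y":0,"z":62,"fingers":1}
    - {"wx":0,"wy":0,"wz":0,"x":8,"y":-40,"z":62,"fingers":1}
    - {"wx":0,"wy":0,"wz":0,"x":18,"y":-90,"z":62,"fingers":1}
    - {"wx":0,"wy":0,"wz":0,"x":28,"y":-140,"z":62,"fingers":1}
    - {"wx":0,"wy":0,"wz":0,"x":33.5,"y":-180,"z":62,"fingers":1}
    - {"wx":0,"wy":0,"wz":0,"x":33.5,"y":-202,"z":62,"fingers":1}
    - {"wx":0,"wy":0,"wz":0,"x":33.5,"y":-202,"z":62,"fingers":1}
    - {"wx":0,"wy":0,"wz":0,"x":33.5,"y":-202,"z":62,"fingers":1}
  grip_force: 70

```text
time: 15.65
tool_pos: [0.4794, -0.1709, 0.0897]
tcp_rot: [1.275, 1.167, -1.275]
wrist_force: [-0.4, 0.0, -1.5]
width: 0.506
```

```bash
python3 -c "
from h import *
st()
c=shot('scene','s13.png')
cv2.imwrite('pics/s13z.png',cv2.cvtColor(cv2.resize(c['frame'][190:340,280:460],None,fx=4,fy=4,interpolation=cv2.INTER_CUBIC),cv2.COLOR_RGB2BGR))
c=shot('top','t13.png')
cv2.imwrite('pics/t13z.png',cv2.cvtColor(cv2.resize(c['frame'][205:280,310:460],None,fx=5,fy=5,interpolation=cv2.INTER_CUBIC),cv2.COLOR_RGB2BGR))
"
```

```text
t 15.65 pos [ 479.4 -170.9   89.7] fing [-0.001  0.001 -1.   ] jaw [ 0.996 -0.089 -0.001] jawyaw -5.13 F [-0.4  0.  -1.5] T [ 0.01  0.04 -0.03] w 0.506 q [-0.39  0.12  2.11  0.    0.92 -0.3 ]
```

View pics/s13z.png

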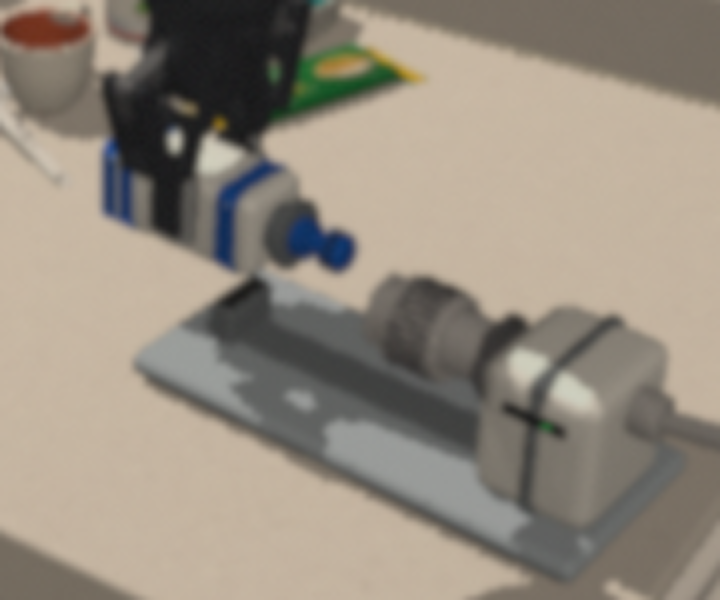

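View pics/t13z.png

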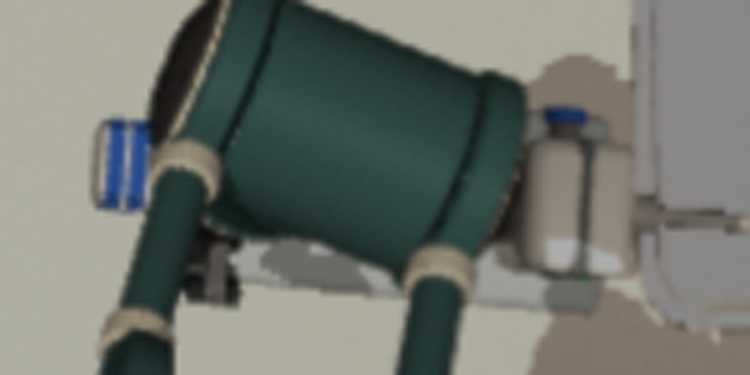

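```bash
python3 -c "
from h import *
c=dict(np.load('/tmp/scene.npz')); hsv=cv2.cvtColor(c['frame'],cv2.COLOR_RGB2HSV);W,n=pts(c)
m=((hsv[...,0]>105)&(hsv[...,0]<128)&(hsv[...,1]>120)&(hsv[...,2]>40)).astype(np.uint8)
k,l,s,ce=cv2.connectedComponentsWithStats(m)
for i in range(1,k):
    if s[i,4]>20 and s[i,0]>300: print(s[i],ce[i],onplane(c,*ce[i],.0825).round(4),np.nanmedian(W[l==i],0).round(4))
V=c['view']
def proj(p):
    q=V[:3,:3]@p+V[:3,3]; x=q[:2]/q[2]; r=x@x; return c['K'][:2,:2]@(x*(1+float(c['k1'])*r))+c['K'][:2,2]
d=np.array([.0889,.996,0]); t=np.array([.4794,-.1709,.0825])
print('exp plug mid',proj(t-d*.0735),'tip',proj(t-d*.0875))
m0=np.array([.4703,-.2759,.062]); print('mouth',proj(m0), 'top',proj(m0+[0,0,.0145]),'bot',proj(m0-[0,0,.0145]))
o=proj(m0); print((o-[280,190])*4)
"
```

```text
[334 231  14  25  88] [337.875      242.42045455] [ 0.4767 -0.1901  0.0825] [ 0.456  -0.1996  0.0975]
[352 244  16  13 109] [358.95412844 250.19266055] [ 0.4756 -0.2373  0.0825] [ 0.467  -0.2393  0.0885]
exp plug mid [361.400073   251.92189424] tip [367.65700088 254.53978971]
mouth [375.20051619 267.22092498] top [375.69501876 260.64270226] bot [374.71384338 273.71425503]
[380.80206477 308.88369991]
```

Request:
play_rows:
  deltas:
    - {"wx":0,"wy":0,"wz":0,"x":0.5,"y":0,"z":-12,"fingers":1}
    - {"wx":0,"wy":0,"wz":0,"x":0.5,"y":0,"z":-20.5,"fingers":1}
    - {"wx":0,"wy":0,"wz":0,"x":0.5,"y":0,"z":-20.5,"fingers":1}
    - {"wx":0,"wy":0,"wz":0,"x":-0.4,"y":-10,"z":-20.5,"fingers":1}
    - {"wx":0,"wy":0,"wz":0,"x":-0.8,"y":-15,"z":-20.5,"fingers":1}
    - {"wx":0,"wy":0,"wz":0,"x":-0.8,"y":-15,"z":-20.5,"fingers":1}
    - {"wx":0,"wy":0,"wz":0,"x":-0.8,"y":-15,"z":-20.5,"fingers":1}

```text
time: 16.62
tool_pos: [0.4792, -0.1867, 0.0694]
tcp_rot: [1.275, 1.165, -1.275]
wrist_force: [-0.4, 0.4, -1.1]
width: 0.504
```

```bash
python3 -c "
from h import *
st()
c=shot('scene','s14.png')
cv2.imwrite('pics/s14z.png',cv2.cvtColor(cv2.resize(c['frame'][210:320,310:450],None,fx=5,fy=5,interpolation=cv2.INTER_CUBIC),cv2.COLOR_RGB2BGR))
"
```

```text
t 16.62 pos [ 479.2 -186.7   69.4] fing [ 0.  0. -1.] jaw [ 0.996 -0.089  0.   ] jawyaw -5.13 F [-0.4  0.4 -1.1] T [-0.04  0.03  0.04] w 0.504 q [-0.42  0.15  2.11  0.    0.88 -0.33]
```

View pics/s14z.png

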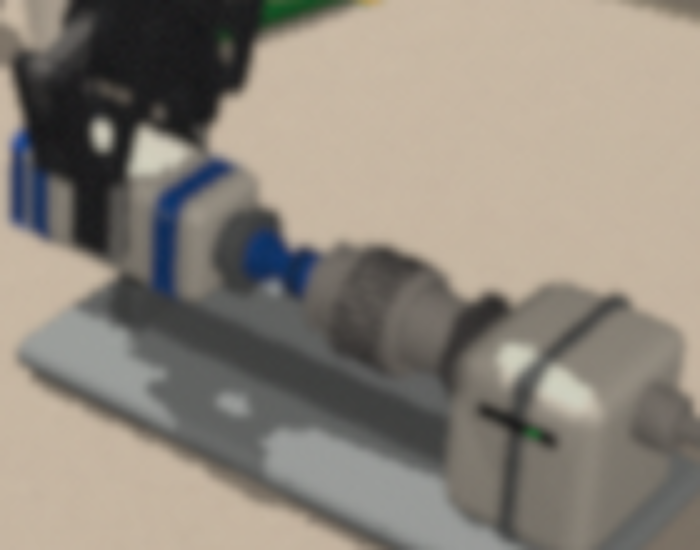

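Request:
play_rows:
  deltas:
    - {"wx":0,"wy":0,"wz":0,"x":-0.4,"y":-4,"z":0,"fingers":1}
    - {"wx":0,"wy":0,"wz":0,"x":-0.7,"y":-8,"z":0,"fingers":1}
    - {"wx":0,"wy":0,"wz":0,"x":-1.1,"y":-12,"z":0,"fingers":1}
    - {"wx":0,"wy":0,"wz":0,"x":-1.1,"y":-12,"z":0,"fingers":1}

```text
time: 17.18
tool_pos: [0.4781, -0.1989, 0.0693]
tcp_rot: [1.275, 1.165, -1.275]
wrist_force: [-0.8, 0.4, -1.6]
width: 0.502
```

```bash
python3 -c "
from h import *
st()"
```

```text
t 17.18 pos [ 478.1 -198.9   69.3] fing [ 0. -0. -1.] jaw [ 0.996 -0.089  0.   ] jawyaw -5.13 F [-0.8  0.4 -1.6] T [-0.02  0.02  0.02] w 0.502 q [-0.44  0.16  2.1  -0.    0.88 -0.35]
```

Request:
play_rows:
  deltas:
    - {"wx":0,"wy":0,"wz":0,"x":-0.4,"y":-4,"z":0,"fingers":1}
    - {"wx":0,"wy":0,"wz":0,"x":-0.7,"y":-8,"z":0,"fingers":1}
    - {"wx":0,"wy":0,"wz":0,"x":-1.0,"y":-11,"z":0,"fingers":1}
    - {"wx":0,"wy":0,"wz":0,"x":-1.0,"y":-11,"z":0,"fingers":1}

```text
time: 17.68
tool_pos: [0.4764, -0.2095, 0.0688]
tcp_rot: [1.274, 1.167, -1.275]
wrist_force: [-0.6, 1.7, -1.5]
width: 0.506
```

```bash
python3 -c "
from h import *
st()
c=shot('scene','s15.png')
cv2.imwrite('pics/s15z.png',cv2.cvtColor(cv2.resize(c['frame'][210:320,310:450],None,fx=5,fy=5,interpolation=cv2.INTER_CUBIC),cv2.COLOR_RGB2BGR))
"
```

```text
t 17.68 pos [ 476.4 -209.5   68.8] fing [-0.001  0.    -1.   ] jaw [ 0.996 -0.089 -0.001] jawyaw -5.12 F [-0.6  1.7 -1.5] T [ 0.37  0.2  -0.11] w 0.506 q [-0.46  0.17  2.1  -0.    0.88 -0.37]
```

View pics/s15z.png

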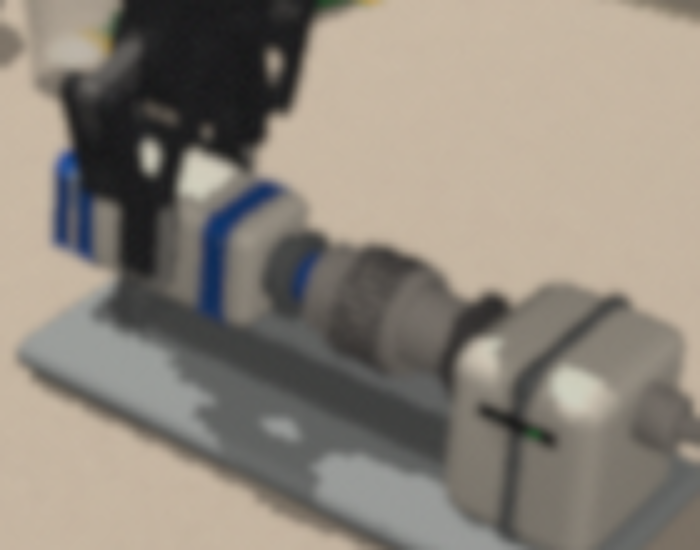

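Request:
play_rows:
  deltas:
    - {"wx":0,"wy":0,"wz":0,"x":-0.2,"y":-2.5,"z":0,"fingers":1}
    - {"wx":0,"wy":0,"wz":0,"x":-0.4,"y":-5,"z":0,"fingers":1}
    - {"wx":0,"wy":0,"wz":0,"x":-0.6,"y":-7.5,"z":0,"fingers":1}
    - {"wx":0,"wy":0,"wz":0,"x":-0.6,"y":-7.5,"z":0,"fingers":1}

```text
time: 18.23
tool_pos: [0.4764, -0.2174, 0.0693]
tcp_rot: [1.274, 1.165, -1.275]
wrist_force: [-1.3, 1.5, -1.8]
width: 0.509
```

```bash
python3 -c "
from h import *
st()
c=shot('scene','s16.png')
cv2.imwrite('pics/s16z.png',cv2.cvtColor(cv2.resize(c['frame'][210:320,310:450],None,fx=5,fy=5,interpolation=cv2.INTER_CUBIC),cv2.COLOR_RGB2BGR))
"
```

```text
t 18.23 pos [ 476.4 -217.4   69.3] fing [-0.    -0.001 -1.   ] jaw [ 0.996 -0.089  0.   ] jawyaw -5.09 F [-1.3  1.5 -1.8] T [ 0.28  0.31 -0.1 ] w 0.509 q [-0.48  0.17  2.09 -0.    0.88 -0.39]
```

View pics/s16z.png

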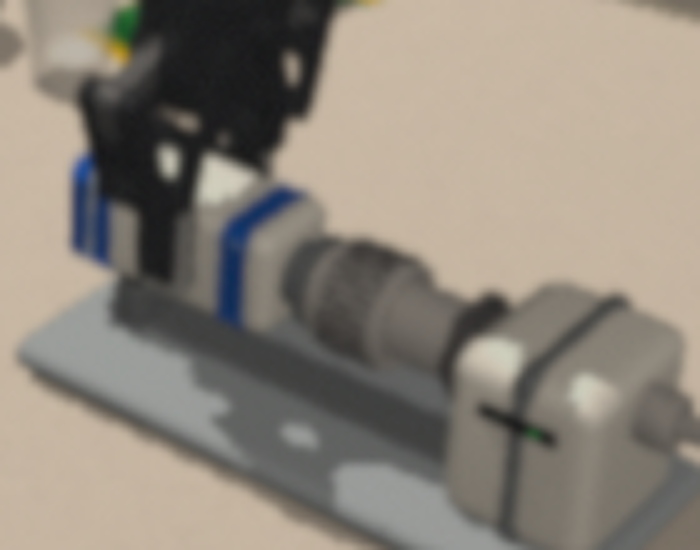

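Request:
play_rows:
  deltas:
    - {"wx":0,"wy":0,"wz":0,"x":-0.2,"y":-2,"z":0,"fingers":1}
    - {"wx":0,"wy":0,"wz":0,"x":-0.2,"y":-2,"z":0,"fingers":1}
    - {"wx":0,"wy":0,"wz":0,"x":-0.2,"y":-2,"z":0,"fingers":1}

```text
time: 18.65
tool_pos: [0.4764, -0.2183, 0.0693]
tcp_rot: [1.276, 1.167, -1.274]
wrist_force: [-0.5, 5.9, -0.6]
width: 0.509
```

```bash
python3 -c "
from h import *
st()"
```

```text
t 18.65 pos [ 476.4 -218.3   69.3] fing [ 0.     0.001 -1.   ] jaw [ 0.996 -0.089 -0.   ] jawyaw -5.12 F [-0.5  5.9 -0.6] T [ 0.86  0.15 -0.16] w 0.509 q [-0.48  0.17  2.09  0.    0.88 -0.39]
```

Hard stop at about 6 N. A short tug outward will check the lock and its 1.5 mm end play.

Request:
play_rows:
  deltas:
    - {"wx":0,"wy":0,"wz":0,"x":0.2,"y":2,"z":0,"fingers":1}
    - {"wx":0,"wy":0,"wz":0,"x":0.4,"y":4.5,"z":0,"fingers":1}
    - {"wx":0,"wy":0,"wz":0,"x":0.4,"y":4.5,"z":0,"fingers":1}

```text
time: 19.02
tool_pos: [0.4765, -0.217, 0.0694]
tcp_rot: [1.27, 1.163, -1.276]
wrist_force: [-3.3, -7.1, -3.0]
width: 0.506
```

```bash
python3 -c "
from h import *
st()"
```

```text
t 19.02 pos [ 476.5 -217.    69.4] fing [ 0.    -0.005 -1.   ] jaw [ 0.996 -0.088  0.   ] jawyaw -5.04 F [-3.3 -7.1 -3. ] T [-1.06  0.57 -0.25] w 0.506 q [-0.47  0.17  2.09 -0.01  0.88 -0.38]
```

Request:
play_rows:
  deltas:
    - {"wx":0,"wy":0,"wz":0,"x":-0.2,"y":-2.5,"z":0,"fingers":1}
    - {"wx":0,"wy":0,"wz":0,"x":-0.4,"y":-4,"z":0,"fingers":1}
    - {"wx":0,"wy":0,"wz":0,"x":-0.4,"y":-4,"z":0,"fingers":1}
    - {"wx":0,"wy":0,"wz":0,"x":-0.3,"y":-3.5,"z":0,"fingers":0}
    - {"wx":0,"wy":0,"wz":0,"x":-0.3,"y":-3.5,"z":0,"fingers":-0.6}
    - {"wx":0,"wy":0,"wz":0,"x":-0.3,"y":-3.5,"z":0,"fingers":-0.6}
    - {"wx":0,"wy":0,"wz":0,"x":-0.3,"y":-3.5,"z":0,"fingers":-0.6}
    - {"wx":0,"wy":0,"wz":0,"x":0,"y":-3,"z":30,"fingers":-0.6}
    - {"wx":0,"wy":0,"wz":0,"x":0,"y":-3,"z":80,"fingers":-0.6}
    - {"wx":0,"wy":0,"wz":0,"x":0,"y":-3,"z":130,"fingers":-0.6}
    - {"wx":0,"wy":0,"wz":0,"x":0,"y":60,"z":150,"fingers":-0.6}
    - {"wx":0,"wy":0,"wz":0,"x":0,"y":120,"z":150,"fingers":-0.6}
    - {"wx":0,"wy":0,"wz":0,"x":0,"y":180,"z":150,"fingers":-0.6}
    - {"wx":0,"wy":0,"wz":0,"x":0,"y":240,"z":150,"fingers":-0.6}
    - {"wx":0,"wy":0,"wz":0,"x":0,"y":240,"z":150,"fingers":-0.6}
    - {"wx":0,"wy":0,"wz":0,"x":0,"y":240,"z":150,"fingers":-0.6}

```text
time: 21.02
tool_pos: [0.4768, 0.0254, 0.2194]
tcp_rot: [1.273, 1.166, -1.273]
wrist_force: [-0.5, -0.2, 0.2]
width: 0.8
```

```bash
python3 -c "
from h import *
st()
c=shot('scene','s17.png')
cv2.imwrite('pics/s17z.png',cv2.cvtColor(cv2.resize(c['frame'][210:320,310:450],None,fx=5,fy=5,interpolation=cv2.INTER_CUBIC),cv2.COLOR_RGB2BGR))
c=shot('top','t17.png')
cv2.imwrite('pics/t17z.png',cv2.cvtColor(cv2.resize(c['frame'][205:280,310:460],None,fx=5,fy=5,interpolation=cv2.INTER_CUBIC),cv2.COLOR_RGB2BGR))
"
```

```text
t 21.02 pos [476.8  25.4 219.4] fing [ 0.001 -0.001 -1.   ] jaw [ 0.996 -0.088  0.001] jawyaw -5.02 F [-0.5 -0.2  0.2] T [-0.01  0.01  0.01] w 0.8 q [ 0.   -0.09  2.05 -0.    1.18  0.09]
```

View pics/s17z.png

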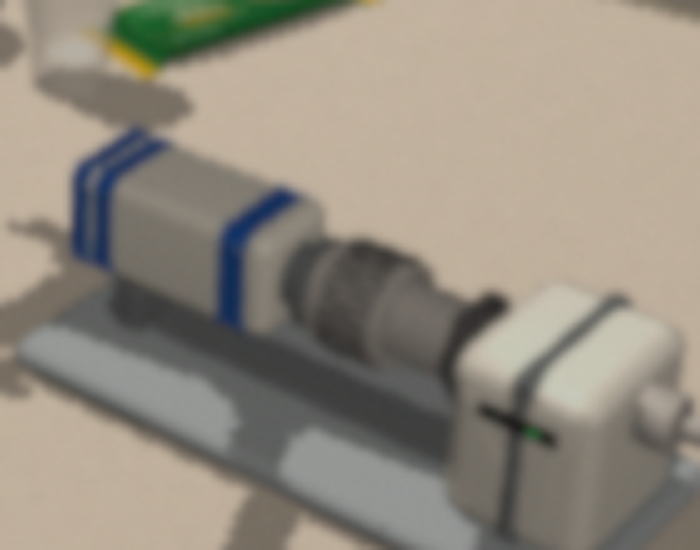

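View pics/t17z.png

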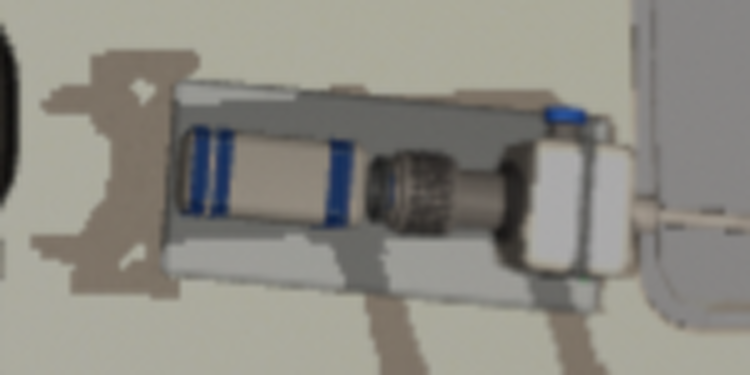

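View pics/s17.png

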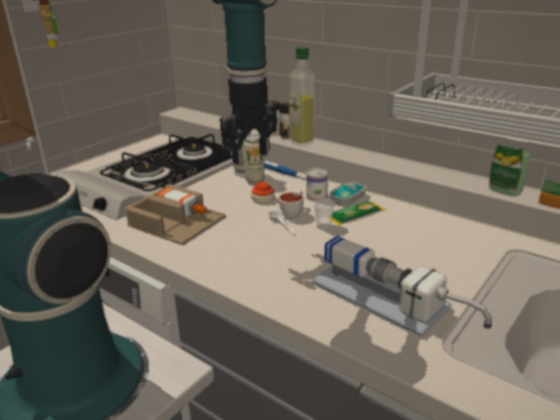

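```bash
python3 -c "
from workcell import finish_job
print(finish_job())"
```

```text
the job is handed in; nothing more can be done
None
```

The blue-banded cartridge is fitted and locked in the water filter. I handed the job in at about 21 s of the 64 s limit.

- **Sleeve:** I gripped it and pulled it 12 mm back to its stop, where the force rose to 15 N. After release the picture showed it staying back by itself.
- **Cartridge:** I lifted it from the tray by its plug, set it down on the worktop, took it again by its body and pushed it in along the coupler's axis. The sleeve sprang forward.
- **Lock checks:** A further push met a hard stop at about 6 N. An outward tug moved it only 1.3 mm at 7 N, which is within the 1.5 mm end play. I pushed it back in before letting go.
- **Last pictures:** The sleeve is forward, the cartridge is level on the axis above the rest, and the gripper is well clear. By eye, the orange cartridge, glass, mug, timer and spoon look unmoved.

**Small disagreements:**
- The scene camera put the plug about 5 mm farther from the coupler than the arm's own position did. I went by force for the depth.
- The last top view shows a faint trace of blue between flange and sleeve. I took it for end play and did not check further.

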